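# Offer up a hinge leaf to the jamb in the vise

### The job

Pick up the wooden batten whose hinge leaf has a single knuckle and offer it up, upright, to the jamb block in the red vise, so that its knuckle sits in the gap between the jamb's two knuckles with all the holes in line, ready for a pin. Finish holding it there still, hanging from the gripper alone without touching the jamb, never having knocked it hard against the jamb, and leave the other things where they are.

Things in the scene. Friction and masses are not known exactly. Their poses are not given: they have to be found in the camera images.
- stile: loose upright wooden batten, 32 (x) x 44 (y) x 140 (z) mm, 0.2 to 0.4 kg. A 4 mm steel leaf on its +x face (25 to 95 mm up) carries ONE knuckle past its -y edge. Top 30 mm bare wood on all sides. Origin: centre of the wood's underside, on the bench; z up
- stile_bore (a point): centre of that batten's knuckle, at x +18, y -40, z +60 mm from the batten's origin; axes as the batten's. The knuckle is a vertical tube, 24 mm outside, 14 mm bore along z, 34 mm long, joined to the leaf by a 4 mm strip of its height
- stile_grip (a point): middle of the batten's bare wooden top part, 122 mm above its underside, where the wood is 32 mm (x) by 44 mm (y); axes as the batten's
- jamb: fixed upright wooden jamb block, 45 x 45 mm, top 235 mm above the bench, in a red vise. Origin: on the bench below the block's centre; z up. A 4 mm leaf on its +x face carries TWO knuckles past its +y edge. The batten belongs on the +y side; turned to the same yaw, the leaves lie flat in line and the woods are 36 mm apart
- jamb_bore (a point): on the axis of the jamb's knuckles, midway in the gap between them: x +24.5, y +40.5, z +165 mm from the jamb's origin; axes as the jamb's. Knuckles: 24 mm outside, 14 mm bore along z, 28 mm long, at 116-144 and 186-214 mm above the bench; the 42 mm gap is open towards +y and on both sides
- vise_top (a point): middle of the vise between its jaws, 100 mm above the bench, the top of the jaws; axes as the jamb's. Jaws 80 mm wide (y), 120 mm over both (x); base 200 x 130 mm, 25 mm high; screw handle on the -x side, 130 mm from the middle, 136 mm wide, 54 mm high. All fixed
- spare: bystander: loose batten of the same wood size and origin, but its leaf (11 to 109 mm up) has TWO knuckles, 28 mm long, past its -y edge (axis x +18, y -40 mm; at 11-39 and 81-109 mm up). It does not fit: leave it alone
- pin: bystander: steel hinge pin, 9 mm thick, 115 mm long with a 16 mm square head, lying on the bench along its x; origin under its middle
- screwdriver: bystander: screwdriver lying on the bench along its x axis; origin on its underside
- pencil: bystander: red pencil, 8 mm thick, about 160 mm long, lying on the bench along its x; origin under its middle
Mind the look-alikes: they are no part of the job. Leave any black, blue or green look-alike of the stile alone.

How it is judged:
By the outcome, as a careful person would: the job done as asked, in the order asked, and still so for the second after the job is handed in, while the arm keeps its last pose, push and grip.
It also fails if it takes over 38 s, if anything falls off the work surface, if the arm or the gripper's body presses on something with over 40 N, if the wrist force passes 120 N, or if a joint passes its speed limit or range.

### The arm

A 7-joint arm with a two-finger parallel gripper is mounted at the origin on the work surface. World frame = base frame: x ahead of the robot, y to its left, z up, the work surface at z = 0. Lengths are in mm, angles in rad, forces in N, time in s.
With the tool pointing down it reaches from about 400 to 875 mm from the base axis. Payload 4.4 kg.
Tool frame: the origin (TCP) lies midway between the tips of the shut fingers; the grasp point (between the pads) lies 19 mm behind it; z points along the fingers, y is the line along which they close (so a half turn about z gives the same grasp; the last joint's range is limited). The gripper opens to 85 mm and grips with 20 to 120 N. Pads are 22 mm wide; open, the fingers measure 114 mm over their backs; the gripper's body (76 mm by 85 mm) begins 54 mm behind the grasp point. The pads swing forward as they close: fully open they stand 13 mm farther back than shut.
Start: joints at [1.283, 0.628, 0.038, 1.517, -0.027, 0.996, -0.02], TCP at [143.018, -634.085, 231.313] pointing down, gripper open.
Joint ranges: [-3.06, 3.06], [-0.37, 2.12], [-1.25, 1.32], [0.18, 2.47], [-1.1, 4.24], [0.23, 1.98], [-2.94, 2.94]. Speed limits (rad/s): [2.57, 2.57, 3.14, 3.14, 3.14, 3.14, 3.14].

### API

Orientations are given as [roll, pitch, yaw] about the fixed x, y, z axes, in that order (R = Rz(yaw) Ry(pitch) Rx(roll)).
In Python, from cell import read_state, get_image, finish_job gives the robot as it stands.
- The arm moves only by the tool send_rows, never from a script. Its argument "series" is a list of rows, each an object of numbers: "ax", "ay", "az": the turn, a rotation vector about the tool's x, y, z in rad; "dx", "dy", "dz": the shift along the tool's x, y, z in cm; "hand": the closure, from 0 (fully open) to 1 (shut). In form: [{"ax": .., "ay": .., "az": .., "dx": .., "dy": .., "dz": .., "hand": ..}, ...]. A call has 1 to 10 rows; each row is the pose to reach, as a shift and turn from the pose commanded when the call began, along the tool's axes at that moment; what a row does not reach only later rows make up. A row lasts 1/10 s, in which the tool goes at most 50 mm and 8.59 degrees, less where a joint would pass 70% of its speed; a pose out of reach is approached as far as the arm can. A call with a gripper value outside its range is refused whole. The fingers move at their own pace and stop on an object; the grip force is fixed at half the most. Time passes only in rows, so rows that repeat a pose let the fingers close. It gives the time, the measured TCP pose, the force, the opening and the grip force at its end, in the units of the state.
- read_state(): the state, without advancing time (a new reading comes with each control period).
- get_image(name): name is "scene" or "top" or "wrist"; returns a dict with "pixels" (480x640x3 uint8, red, green, blue), "mtx" (3x3 intrinsics, pixels), "R" (3x3) and "t" (3): a world point X has camera coordinates R X + t. Camera axes: x right, y down, z forward; pixel columns grow to the right and rows downward; lengths in mm; the calibration is good to about 2 mm. A picture is of the moment at which its call begins. There is no depth.
- finish_job(): hands the job in; it is judged then, once.
The state is a dict: "clock": time; "qpos": joint angles; "qd": joint speeds; "tau": joint torques, N m; "eef_pos": TCP position; "tool_rot": TCP orientation; "force": force on the tool from outside, world axes, zero at the start; "torque": the same for the moment, N m; "width": finger opening in mm; "gripper_force": force on a finger pad.
Only numpy, scipy, OpenCV 4.12 (cv2) and the standard library are available. Lean on these libraries where they do the work, as an engineer would, in place of code of your own. Each camera call takes 0.05 s, during which the arm holds its last target. There are 200 camera calls.

## Working session

There is one attempt and no reset: what is moved stays moved. The work goes in short steps, Python scripts to look and compute and a tool call to move; the robot and the scene stay as the last step left them, time stands still between calls to the robot, and variables do not carry over. Pictures are saved under pics/ and viewed, at most 10 in all, crops included, and the job is handed in when it is done.

Besides the shell and the picture viewer there is one more tool, called after "Call:" in YAML: its name, and indented under it one key for each argument. send_rows: Moves the arm, as the interface text tells. Its arguments: {"type":"object","properties":{"series":{"type":"array","items":{"type":"object","properties":{"ax":{"type":"number"},"ay":{"type":"number"},"az":{"type":"number"},"dx":{"type":"number"},"dy":{"type":"number"},"dz":{"type":"number"},"hand":{"type":"number"}}}}},"required":["series"]}

```bash
ls; mkdir -p pics; python3 - <<'E'
from cell import *
import cv2,numpy as np
s=read_state();print({k:np.round(v,3).tolist() for k,v in s.items()})
for n in("scene","top","wrist"):
    g=get_image(n);cv2.imwrite(f"pics/{n}0.png",g["pixels"][:,:,::-1]);np.savez(f"{n}0.npz",**g);print(n,np.round(g["R"],3).tolist(),np.round(g["t"],1),g["mtx"].tolist())
E
```

```text
pics
{'clock': 0.0, 'qpos': [1.283, 0.629, 0.038, 1.518, -0.027, 0.996, -0.02], 'qd': [0.002, -0.001, -0.001, -0.001, -0.0, -0.0, 0.0], 'tau': [0.001, -56.341, 1.226, -19.345, 0.011, 0.011, -0.0], 'eef_pos': [142.928, -633.449, 230.362], 'tool_rot': [-3.14, 0.0, 0.222], 'force': [0.561, -0.814, -0.324], 'torque': [-0.006, 0.001, -0.007], 'gripper_force': 0.0, 'width': 85.48}
scene [[-0.609, 0.793, 0.015], [0.478, 0.382, -0.791], [-0.633, -0.474, -0.612]] [ 348.1 -161.  1252.5] [[450.1313772761094, 0.0, 317.4370968908887], [0.0, 450.1313772761094, 238.5667695281086], [0.0, 0.0, 1.0]]
top [[-0.01, -1.0, -0.009], [-0.987, 0.011, -0.159], [0.159, 0.008, -0.987]] [ -10.2  541.7 1130.3] [[561.5003925197046, 0.0, 320.0698848183044], [0.0, 561.5003925197046, 245.46492290798818], [0.0, 0.0, 1.0]]
wrist [[0.22, -0.976, -0.001], [-0.934, -0.211, 0.289], [-0.282, -0.063, -0.957]] [-648.8  -37.1  379.5] [[335.85344771365567, 0.0, 321.9698379511518], [0.0, 335.85344771365567, 239.3093171106171], [0.0, 0.0, 1.0]]
```

View pics/top0.png

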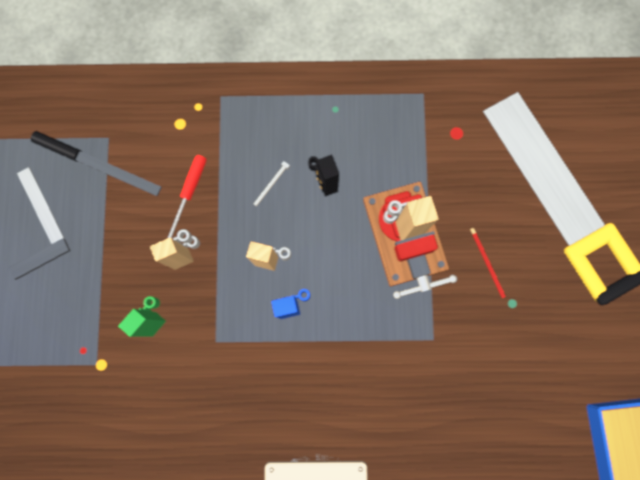

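View pics/scene0.png

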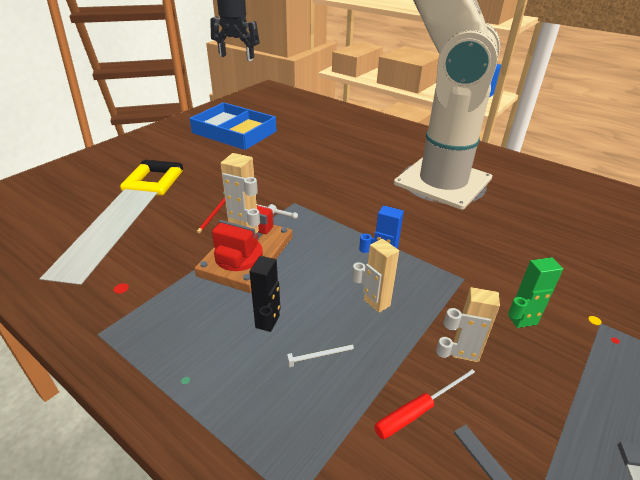

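The top view shows the stile at about (263,255) with its knuckle at (284,253), the spare at (172,252), and the jamb top at (415,215) with its knuckles at (394,210). In the scene view the stile is at (380,275) and the jamb at (238,195). I'll enlarge both for corner picking.

```bash
python3 - <<'E'
import cv2,numpy as np
def crop(n,x,y,w,h,k):
    im=cv2.imread(f"pics/{n}0.png")[y:y+h,x:x+w]; return cv2.resize(im,(w*k,h*k),interpolation=cv2.INTER_CUBIC)
# each 400x300
a=crop("top",235,230,66,50,6);b=crop("top",370,180,80,60,5)
c=crop("scene",340,230,80,90,5);d=crop("scene",200,145,80,90,5)
o=np.zeros((600,800,3),np.uint8)
o[:300,:396]=a;o[:300,400:]=b;
c=cv2.resize(c,None,fx=.66,fy=.66);d=cv2.resize(d,None,fx=.66,fy=.66)
o[302:302+c.shape[0],:c.shape[1]]=c[:298];o[302:302+d.shape[0],400:400+d.shape[1]]=d[:298]
cv2.imwrite("pics/crops.png",o)
E
```

```text
(no output)
```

View pics/crops.png

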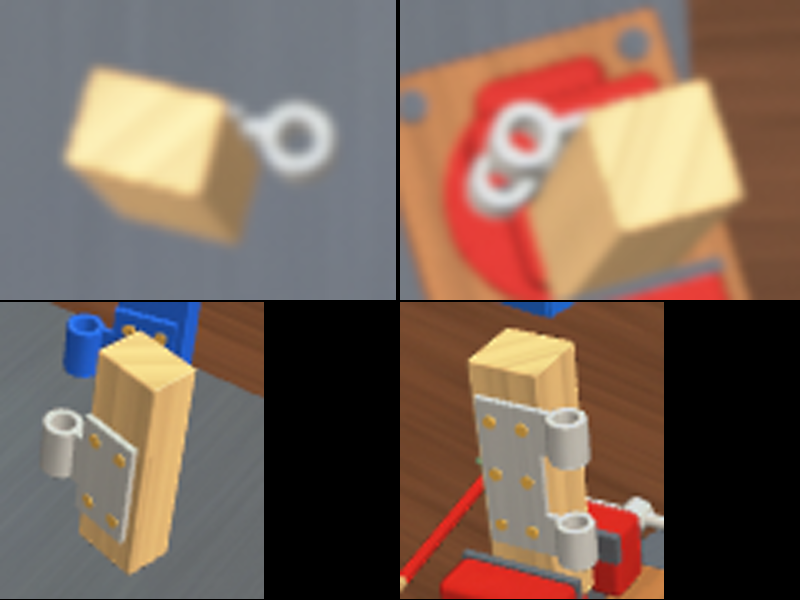

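```bash
cat > h.py <<'E'
import numpy as np,cv2
def ray(g,p,z):
    R,t=np.array(g["R"]),np.array(g["t"]);K=np.array(g["mtx"])
    c=-R.T@t;d=R.T@np.linalg.solve(K,[p[0],p[1],1.]);return c+d*(z-c[2])/d[2]
def Rz(a): return np.array([[np.cos(a),-np.sin(a)],[np.sin(a),np.cos(a)]])
def pose(local,world):  # 2D rigid fit -> x,y,yaw,resid
    l=np.array(local,float);w=np.array(world)[:,:2];lm,wm=l.mean(0),w.mean(0)
    H=(l-lm).T@(w-wm);a=np.arctan2(H[0,1]-H[1,0],H[0,0]+H[1,1])
    o=wm-Rz(a)@lm;return o,a,np.linalg.norm(w-(l@Rz(a).T+o),axis=1)
E
python3 - <<'E'
from h import *
T=np.load("top0.npz");S=np.load("scene0.npz")
def px(c,k,o): return [((a+.5)/k-.5+o[0],(b+.5)/k-.5+o[1]) for a,b in c]
# order: +x+y? corners local (x,y) : top view: -row=+x, -col=+y
def run(name,hx,z,bore,zb,tc,sc):
    w=[ray(T,p,zz) for p,zz in zip(tc,[z]*4+zb)];v=[ray(S,p,zz) for p,zz in zip(sc,[z]*4+zb)]
    loc=[(hx[0],hx[1]),(hx[0],-hx[1]),(-hx[0],-hx[1]),(-hx[0],hx[1])]+[bore]*len(zb)
    for n,q in(("top",w),("scene",v)):
        o,a,r=pose(loc,q);print(name,n,o.round(1),round(a,4),r.round(1));print("  ",np.array(q)[:,:2].round(1).tolist(), "bore",(Rz(a)@bore+o).round(1))
st=px([(95,68),(228,100),(200,195),(65,160),(297,137)],6,(235,230))
jt=px([(x-400,y) for x,y in[(585,115),(705,82),(742,193),(622,230)]],5,(370,180))
# jamb +y is to the left (knuckles), +x up : order ++,+-,--,-+
jt+=px([(125,137),(97,185)],5,(370,180))
k=3.3
ss=px([(x,y-302) for x,y in[(153,391),(98,352),(140,334),(193,371),(62,422)]],k,(340,230))
js=px([(x-400,y-302) for x,y in[(541,376),(470,365),(510,329),(574,344),(567,421),(576,523)]],k,(200,145))
run("stile",(16,22),140,(18,-40),[77],st,ss)
run("jamb",(22.5,22.5),235,(24.5,40.5),[214,144],jt,js)
E
```

```text
stile top [515.9 100.3] -0.2683 [0.8 0.4 0.4 0.7 0. ]
   [[536.4, 117.1], [525.5, 74.5], [495.0, 83.3], [506.7, 126.4], [522.7, 57.0]] bore [522.7  57. ]
stile scene [519.  103.5] -0.2803 [2.8 1.5 3.5 1.9 0.9]
   [[537.8, 119.1], [528.0, 79.3], [500.4, 88.8], [510.4, 127.3], [524.6, 59.4]] bore [525.2  60. ]
jamb top [ 570.6 -197.3] 0.2964 [1.4 1.9 1.5 1.7 0.8 2.8]
   [[585.6, -170.5], [597.1, -213.3], [556.9, -224.6], [544.2, -182.1], [582.8, -151.9], [580.1, -149.6]] bore [ 582.2 -151.4]
jamb scene [ 573.9 -191.7] 0.2874 [2.9 2.8 1.5 2.1 1.6 2.4]
   [[586.4, -164.8], [602.2, -204.1], [557.9, -218.4], [548.0, -176.9], [587.5, -146.1], [585.4, -148.3]] bore [ 585.9 -145.9]
```

```bash
cat >> h.py <<'E'
def plan(c,psi,t,psi2):  # commanded pos, yaw -> target: tool-axis shift in cm, az
    d=np.array(t,float)-c;C,S=np.cos(psi),np.sin(psi)
    print("dx,dy,dz cm",(np.array([C*d[0]+S*d[1],S*d[0]-C*d[1],-d[2]])/10).round(2),"az",round(psi-psi2,3))
def land(c,psi,dx,dy,dz,az):
    C,S=np.cos(psi),np.sin(psi);return np.array([c[0]+10*(C*dx+S*dy),c[1]+10*(S*dx-C*dy),c[2]-10*dz]).round(2),psi-az
E
python3 - <<'E'
from h import *
c=(143.0,-634.1,231.3)
plan(c,.222,(350,-420,400),1.0)
plan(c,.222,(586,-201,400),1.866)
plan(c,.222,(586,-201,290),1.866)
E
```

```text
dx,dy,dz cm [ 24.91 -16.33 -16.87] az -0.778
dx,dy,dz cm [ 52.75 -32.49 -16.87] az -1.644
dx,dy,dz cm [ 52.75 -32.49  -5.87] az -1.644
```

Call:
send_rows:
  series:
    - {"dz": -5}
    - {"dz": -10, "az": -0.1}
    - {"dx": 5, "dy": -3, "dz": -14, "az": -0.25}
    - {"dx": 9, "dy": -5.5, "dz": -17, "az": -0.4}
    - {"dx": 13, "dy": -8, "dz": -17, "az": -0.54}
    - {"dx": 17, "dy": -10.5, "dz": -17, "az": -0.68}
    - {"dx": 21, "dy": -13, "dz": -17, "az": -0.82}
    - {"dx": 25, "dy": -15.5, "dz": -17, "az": -0.96}
    - {"dx": 29, "dy": -18, "dz": -17, "az": -1.1}
    - {"dx": 33, "dy": -20.5, "dz": -17, "az": -1.24}

```text
invalid input at $.series[0]: expected keys ax, ay, az, dx, dy, dz, hand
```

```bash
python3 - <<'E'
from h import *
from cell import read_state
s=read_state();print(np.round(s["eef_pos"],1),np.round(s["tool_rot"],3))
c,p=land((143.0,-634.1,231.3),.222,33,-20.5,-17,-1.24);print(c,p)
plan(c,p,(586,-201,290),1.866)
E
```

```text
[ 142.9 -633.6  230.6] [-3.14   0.     0.222]
[ 419.76 -361.47  401.3 ] 1.462
dx,dy,dz cm [17.76 14.78 11.13] az -0.404
```

Call:
send_rows:
  series:
    - {"ax": 0, "ay": 0, "az": 0, "dx": 0, "dy": 0, "dz": -5, "hand": 0}
    - {"ax": 0, "ay": 0, "az": -0.1, "dx": 0, "dy": 0, "dz": -10, "hand": 0}
    - {"ax": 0, "ay": 0, "az": -0.24, "dx": 5, "dy": -3, "dz": -12, "hand": 0}
    - {"ax": 0, "ay": 0, "az": -0.38, "dx": 9, "dy": -5.5, "dz": -14, "hand": 0}
    - {"ax": 0, "ay": 0, "az": -0.52, "dx": 13, "dy": -8, "dz": -15, "hand": 0}
    - {"ax": 0, "ay": 0, "az": -0.66, "dx": 17, "dy": -10.5, "dz": -16, "hand": 0}
    - {"ax": 0, "ay": 0, "az": -0.8, "dx": 21, "dy": -13, "dz": -17, "hand": 0}
    - {"ax": 0, "ay": 0, "az": -0.94, "dx": 25, "dy": -15.5, "dz": -17, "hand": 0}
    - {"ax": 0, "ay": 0, "az": -1.08, "dx": 29, "dy": -18, "dz": -17, "hand": 0}
    - {"ax": 0, "ay": 0, "az": -1.22, "dx": 33, "dy": -20.5, "dz": -17, "hand": 0}

```text
clock: 1.15
eef_pos: [420.9, -359.8, 401.5]
tool_rot: [3.141, 0.0, 1.448]
force: [0.6, -0.1, -1.5]
width: 85.3
gripper_force: 0.0
```

```bash
python3 - <<'E'
from h import *
c,p=land((143.0,-634.1,231.3),.222,33,-20.5,-17,-1.22);print(c,p)
plan(c,p,(586,-201,290),1.866)
E
```

```text
[ 419.76 -361.47  401.3 ] 1.442
dx,dy,dz cm [18.05 14.43 11.13] az -0.424
```

Call:
send_rows:
  series:
    - {"ax": 0, "ay": 0, "az": -0.1, "dx": 3.5, "dy": 2.8, "dz": 0, "hand": 0}
    - {"ax": 0, "ay": 0, "az": -0.2, "dx": 7, "dy": 5.6, "dz": 1, "hand": 0}
    - {"ax": 0, "ay": 0, "az": -0.3, "dx": 10.5, "dy": 8.4, "dz": 3, "hand": 0}
    - {"ax": 0, "ay": 0, "az": -0.4, "dx": 14, "dy": 11.2, "dz": 5, "hand": 0}
    - {"ax": 0, "ay": 0, "az": -0.424, "dx": 16.5, "dy": 13.2, "dz": 8, "hand": 0}
    - {"ax": 0, "ay": 0, "az": -0.424, "dx": 18.05, "dy": 14.4, "dz": 10, "hand": 0}
    - {"ax": 0, "ay": 0, "az": -0.424, "dx": 18.05, "dy": 14.4, "dz": 11, "hand": 0}
    - {"ax": 0, "ay": 0, "az": -0.424, "dx": 18.05, "dy": 14.4, "dz": 11, "hand": 0}
    - {"ax": 0, "ay": 0, "az": -0.424, "dx": 18.05, "dy": 14.4, "dz": 11, "hand": 0}

```text
clock: 2.05
eef_pos: [585.3, -202.9, 291.9]
tool_rot: [-3.141, 0.001, 1.864]
force: [0.6, -0.1, 0.0]
width: 85.5
gripper_force: 0.0
```

```bash
python3 - <<'E'
from h import *
from cell import *
c,p=land((419.76,-361.47,401.3),1.442,18.05,14.4,11,-.424);print(c,p)
s=read_state();print(np.round(s["eef_pos"],1),np.round(s["tool_rot"],3))
g=get_image("wrist");np.savez("wj.npz",**g);cv2.imwrite("pics/wj.png",g["pixels"][:,:,::-1])
plan(c,p,(517,101.5,300),1.30)
E
```

```text
[ 585.75 -200.96  291.3 ] 1.8659999999999999
[ 585.3 -202.9  291.9] [-3.141e+00  1.000e-03  1.864e+00]
dx,dy,dz cm [30.94  2.22 -0.87] az 0.566
```

View pics/wj.png

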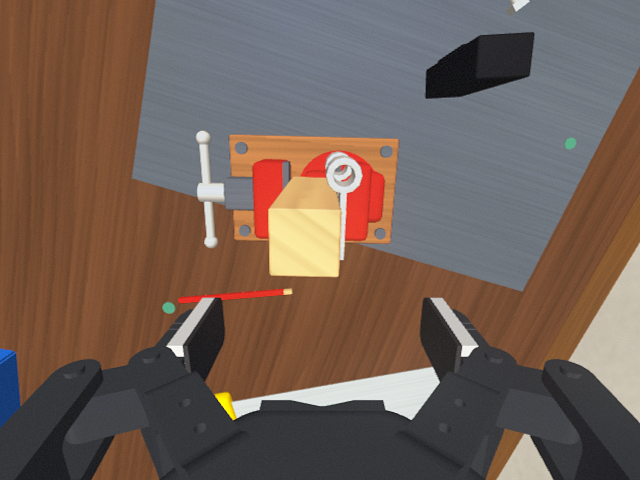

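The wrist view shows the jamb top face at corners (270,209), (340,207), (338,276) and (271,275), the upper knuckle ring at (344,174), and the vise below. I'll measure these with masks.

```bash
python3 - <<'E'
from h import *
g=dict(np.load("wj.npz"));im=g["pixels"].astype(int)
R,G,B=im[...,0],im[...,1],im[...,2]
m=((R>225)&(G>200)&(B>130)&(R-B>40)).astype(np.uint8);m[:200]=0;m[280:]=0;m[:,:260]=0;m[:,350:]=0
m=cv2.morphologyEx(m,cv2.MORPH_OPEN,np.ones((5,5)))
cs,_=cv2.findContours(m,0,1);c=max(cs,key=cv2.contourArea);r=cv2.minAreaRect(c);print(r)
print(im[200,320],im[240,300])
bp=cv2.boxPoints(r);W=np.array([ray(g,p,235) for p in bp])[:,:2];print(bp.round(1).tolist());print(W.round(1).tolist(),"ctr",W.mean(0).round(1),"yaws",[round(float(np.arctan2(*(W[(i+1)%4]-W[i])[::-1])),3) for i in range(4)],[np.linalg.norm(W[(i+1)%4]-W[i]).round(1) for i in range(4)])
# ring
gray=((abs(R-B)<25)&(R>170)).astype(np.uint8);n=np.zeros_like(gray);n[145:205,315:375]=gray[145:205,315:375]
cs,h=cv2.findContours(n,cv2.RETR_CCOMP,1)
for c in cs:
    if cv2.contourArea(c)>40: print("ring",cv2.contourArea(c),np.round(cv2.minEnclosingCircle(c),1) if 0 else cv2.minEnclosingCircle(c),cv2.boundingRect(c))
print(ray(g,(344,174),214).round(1))
E
```

```text
((303.9999694824219, 241.5), (69.99998474121094, 66.99998474121094), -0.0)
[228 183 117] [251 233 159]
[[269.0, 275.0], [269.0, 208.0], [339.0, 208.0], [339.0, 275.0]]
[[556.1, -222.6], [545.4, -180.0], [586.0, -167.8], [599.2, -209.6]] ctr [ 571.7 -195. ] yaws [1.817, 0.293, -1.263, -2.849] [np.float64(43.8), np.float64(42.3), np.float64(43.8), np.float64(45.0)]
ring 1127.5 ((340.38018798828125, 178.02073669433594), 26.38692855834961) (326, 152, 36, 53)
ring 116.5 ((346.5769348144531, 175.0), 9.664981842041016) (339, 167, 17, 18)
ring 89.0 ((341.0, 168.0), 7.615873336791992) (334, 163, 15, 11)
[ 584.6 -149.3  214. ]
```

Call:
send_rows:
  series:
    - {"ax": 0, "ay": 0, "az": 0, "dx": 0, "dy": 0, "dz": -3, "hand": 0}
    - {"ax": 0, "ay": 0, "az": 0.05, "dx": 4, "dy": 0, "dz": -5, "hand": 0}
    - {"ax": 0, "ay": 0, "az": 0.15, "dx": 8.5, "dy": 1, "dz": -5, "hand": 0}
    - {"ax": 0, "ay": 0, "az": 0.25, "dx": 13, "dy": 1, "dz": -4, "hand": 0}
    - {"ax": 0, "ay": 0, "az": 0.35, "dx": 17.5, "dy": 1.5, "dz": -3, "hand": 0}
    - {"ax": 0, "ay": 0, "az": 0.45, "dx": 22, "dy": 2.2, "dz": -1, "hand": 0}
    - {"ax": 0, "ay": 0, "az": 0.566, "dx": 26, "dy": 2.2, "dz": 2, "hand": 0}
    - {"ax": 0, "ay": 0, "az": 0.566, "dx": 28, "dy": 2.2, "dz": 6, "hand": 0}
    - {"ax": 0, "ay": 0, "az": 0.566, "dx": 28.5, "dy": 2.2, "dz": 7, "hand": 0}
    - {"ax": 0, "ay": 0, "az": 0.566, "dx": 28.5, "dy": 2.2, "dz": 7, "hand": 0}

```text
clock: 3.1
eef_pos: [523.8, 77.3, 221.2]
tool_rot: [-3.141, 0.001, 1.3]
force: [0.4, 0.1, 0.4]
width: 85.6
gripper_force: 0.0
```

```bash
python3 - <<'E'
from h import *
from cell import *
c,p=land((585.75,-200.96,291.3),1.866,28.5,2.2,7,.566);print(c,p)
g=get_image("wrist");np.savez("ws.npz",**g);cv2.imwrite("pics/ws.png",g["pixels"][:,:,::-1])
im=g["pixels"].astype(int);R,G,B=im[...,0],im[...,1],im[...,2]
m=((R>225)&(G>195)&(B>120)&(R-B>40)).astype(np.uint8)
m=cv2.morphologyEx(m,cv2.MORPH_OPEN,np.ones((5,5)))
cs,_=cv2.findContours(m,0,1)
for k in cs:
    if cv2.contourArea(k)>800:
        r=cv2.minAreaRect(k);bp=cv2.boxPoints(r);W=np.array([ray(g,q,140) for q in bp])[:,:2];print(bp.round(1).tolist());print(W.round(1).tolist(),"ctr",W.mean(0).round(1),"yaws",[round(float(np.arctan2(*(W[(i+1)%4]-W[i])[::-1])),3) for i in range(4)],[np.linalg.norm(W[(i+1)%4]-W[i]).round(1) for i in range(4)])
E
```

```text
[523.88  78.11 221.3 ] 1.3000000000000003
[[277.79998779296875, 184.10000610351562], [322.70001220703125, 183.0], [324.20001220703125, 244.60000610351562], [279.29998779296875, 245.60000610351562]]
[[507.7, 128.2], [536.6, 120.9], [526.1, 79.2], [495.6, 86.9]] ctr [516.5 103.8] yaws [-0.248, -1.818, 2.895, 1.285] [np.float64(29.8), np.float64(42.9), np.float64(31.5), np.float64(43.0)]
```

View pics/ws.png

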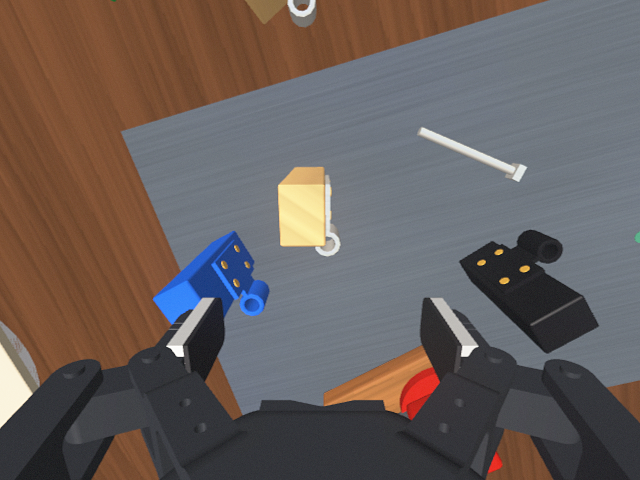

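The wrist view shows the stile top at (279–324, 183–245) with its knuckle ring at (327,244). The blue batten is at (215,275), clear of the left finger's path. I'll descend onto the stile.

```bash
python3 - <<'E'
from h import *
g=np.load("ws.npz");print(ray(g,(327.5,244),77).round(1))
plan((523.88,78.11,221.3),1.300,(516.8,102.8,104),1.309)
E
```

```text
[524.2  59.3  77. ]
dx,dy,dz cm [ 2.19 -1.34 11.73] az -0.009
```

Call:
send_rows:
  series:
    - {"ax": 0, "ay": 0, "az": -0.009, "dx": 2.2, "dy": -1.35, "dz": 1, "hand": 0}
    - {"ax": 0, "ay": 0, "az": -0.009, "dx": 2.2, "dy": -1.35, "dz": 3, "hand": 0}
    - {"ax": 0, "ay": 0, "az": -0.009, "dx": 2.2, "dy": -1.35, "dz": 5.5, "hand": 0}
    - {"ax": 0, "ay": 0, "az": -0.009, "dx": 2.2, "dy": -1.35, "dz": 8, "hand": 0}
    - {"ax": 0, "ay": 0, "az": -0.009, "dx": 2.2, "dy": -1.35, "dz": 10, "hand": 0}
    - {"ax": 0, "ay": 0, "az": -0.009, "dx": 2.2, "dy": -1.35, "dz": 11.2, "hand": 0}
    - {"ax": 0, "ay": 0, "az": -0.009, "dx": 2.2, "dy": -1.35, "dz": 11.7, "hand": 0}
    - {"ax": 0, "ay": 0, "az": -0.009, "dx": 2.2, "dy": -1.35, "dz": 11.7, "hand": 0}
    - {"ax": 0, "ay": 0, "az": -0.009, "dx": 2.2, "dy": -1.35, "dz": 11.7, "hand": 0}

```text
clock: 4.05
eef_pos: [518.1, 102.7, 105.4]
tool_rot: [3.14, -0.001, 1.308]
force: [1.1, -0.4, -0.1]
width: 85.3
gripper_force: 0.0
```

Call:
send_rows:
  series:
    - {"ax": 0, "ay": 0, "az": 0, "dx": 0, "dy": 0, "dz": 0, "hand": 0.2}
    - {"ax": 0, "ay": 0, "az": 0, "dx": 0, "dy": 0, "dz": 0, "hand": 0.3}
    - {"ax": 0, "ay": 0, "az": 0, "dx": 0, "dy": 0, "dz": 0, "hand": 0.4}
    - {"ax": 0, "ay": 0, "az": 0, "dx": 0, "dy": 0, "dz": 0, "hand": 0.5}
    - {"ax": 0, "ay": 0, "az": 0, "dx": 0, "dy": 0, "dz": 0, "hand": 0.6}
    - {"ax": 0, "ay": 0, "az": 0, "dx": 0, "dy": 0, "dz": 0, "hand": 0.7}
    - {"ax": 0, "ay": 0, "az": 0, "dx": 0, "dy": 0, "dz": 0, "hand": 1}
    - {"ax": 0, "ay": 0, "az": 0, "dx": 0, "dy": 0, "dz": 0, "hand": 1}
    - {"ax": 0, "ay": 0, "az": 0, "dx": 0, "dy": 0, "dz": 0, "hand": 1}
    - {"ax": 0, "ay": 0, "az": 0, "dx": 0, "dy": 0, "dz": 0, "hand": 1}

```text
clock: 5.05
eef_pos: [517.1, 103.0, 104.5]
tool_rot: [3.141, -0.0, 1.309]
force: [-0.6, 0.7, 4.4]
width: 31.0
gripper_force: 60.1
```

```bash
python3 - <<'E'
from h import *
c,p=land((523.88,78.11,221.3),1.300,2.2,-1.35,11.7,-.009);print(c,p)
a=.293;u=np.array([-np.sin(a),np.cos(a)])
o=np.array([583.8,-149.2])-Rz(a)@[18,-40];print(o)
q=o+75*u;plan(c,p,(*q,209.3),a+np.pi/2);plan(c,p,(*q,104.3),a+np.pi/2)
E
```

```text
[516.76 102.92 104.3 ] 1.309
[ 555.01410263 -116.10359366]
dx,dy,dz cm [-13.79   5.41 -10.5 ] az -0.555
dx,dy,dz cm [-13.79   5.41  -0.  ] az -0.555
```

Call:
send_rows:
  series:
    - {"ax": 0, "ay": 0, "az": 0, "dx": 0, "dy": 0, "dz": -1, "hand": 1}
    - {"ax": 0, "ay": 0, "az": 0, "dx": 0, "dy": 0, "dz": -3, "hand": 1}
    - {"ax": 0, "ay": 0, "az": 0, "dx": 0, "dy": 0, "dz": -5.5, "hand": 1}
    - {"ax": 0, "ay": 0, "az": 0, "dx": 0, "dy": 0, "dz": -8, "hand": 1}
    - {"ax": 0, "ay": 0, "az": -0.05, "dx": -1, "dy": 0.5, "dz": -10, "hand": 1}
    - {"ax": 0, "ay": 0, "az": -0.13, "dx": -3, "dy": 1.2, "dz": -10.5, "hand": 1}
    - {"ax": 0, "ay": 0, "az": -0.22, "dx": -5.5, "dy": 2.2, "dz": -10.5, "hand": 1}
    - {"ax": 0, "ay": 0, "az": -0.32, "dx": -8, "dy": 3.2, "dz": -10.5, "hand": 1}
    - {"ax": 0, "ay": 0, "az": -0.41, "dx": -10.3, "dy": 4.1, "dz": -10.5, "hand": 1}
    - {"ax": 0, "ay": 0, "az": -0.49, "dx": -12.2, "dy": 4.8, "dz": -10.5, "hand": 1}

```text
clock: 6.05
eef_pos: [531.1, -29.6, 209.1]
tool_rot: [-3.14, 0.0, 1.801]
force: [0.1, 0.0, -2.9]
width: 31.2
gripper_force: 60.1
```

```bash
python3 - <<'E'
from h import *
c,p=land((516.76,102.92,104.3),1.309,-12.2,4.8,-10.5,-.49);print(c,p)
plan(c,p,(532.9,-44.3,209.3),1.8638)
E
```

```text
[531.55 -27.35 209.3 ] 1.799
dx,dy,dz cm [-1.68 -0.25 -0.  ] az -0.065
```

Call:
send_rows:
  series:
    - {"ax": 0, "ay": 0, "az": -0.035, "dx": -0.9, "dy": -0.13, "dz": 0, "hand": 1}
    - {"ax": 0, "ay": 0, "az": -0.06, "dx": -1.5, "dy": -0.2, "dz": 0, "hand": 1}
    - {"ax": 0, "ay": 0, "az": -0.065, "dx": -1.7, "dy": -0.25, "dz": 0, "hand": 1}
    - {"ax": 0, "ay": 0, "az": -0.065, "dx": -1.7, "dy": -0.25, "dz": 0, "hand": 1}
    - {"ax": 0, "ay": 0, "az": -0.065, "dx": -1.7, "dy": -0.25, "dz": 0, "hand": 1}

```text
clock: 6.55
eef_pos: [532.9, -44.0, 209.3]
tool_rot: [-3.141, -0.0, 1.864]
force: [0.6, 0.1, -2.4]
width: 31.1
gripper_force: 60.1
```

```bash
python3 - <<'E'
from h import *
from cell import *
c,p=land((531.55,-27.35,209.3),1.799,-1.7,-.25,0,-.065);print(c,p)
s=read_state();print(np.round(s["eef_pos"],1),np.round(s["tool_rot"],3))
G={n:get_image(n) for n in("scene","top","wrist")}
for n in G:np.savez(n+"1.npz",**G[n])
a=p-np.pi/2;o=c[:2]
def pr(g,X):
    x=np.array(g["R"])@X+np.array(g["t"]);x=np.array(g["mtx"])@x;return x[:2]/x[2]
W=np.r_[o+Rz(a)@[18,-40],182];J=np.array([583.8,-149.2,214])
for n in G: print(n,"pred stile ring",pr(G[n],W).round(1),"jamb ring",pr(G[n],J).round(1))
o_=np.zeros((600,800,3),np.uint8)
def put(n,cx,cy,w,h,k,X,Y):
    im=G[n]["pixels"][cy-h//2:cy+h//2,cx-w//2:cx+w//2,::-1];o_[Y:Y+h*k,X:X+w*k]=cv2.resize(im,None,fx=k,fy=k,interpolation=cv2.INTER_CUBIC);print(n,"offset",cx-w//2,cy-h//2,k)
q=lambda n:((pr(G[n],W)+pr(G[n],J))/2).astype(int)
put("scene",*q("scene"),66,100,6,0,0);put("top",*q("top"),66,50,6,400,0)
put("wrist",*q("wrist"),130,96,3,400,305)
cv2.imwrite("pics/pre.png",o_)
E
```

```text
[532.96 -44.47 209.3 ] 1.8639999999999999
[532.9 -44.  209.3] [-3.141 -0.     1.864]
scene pred stile ring [288.6 202.4] jamb ring [250.5 179.4]
top pred stile ring [352.7 222.5] jamb ring [393.1 206.5]
wrist pred stile ring [351.5 342.6] jamb ring [353.6 492.6]
scene offset 236 140 6
top offset 339 189 6
wrist offset 287 369 3
```

View pics/pre.png

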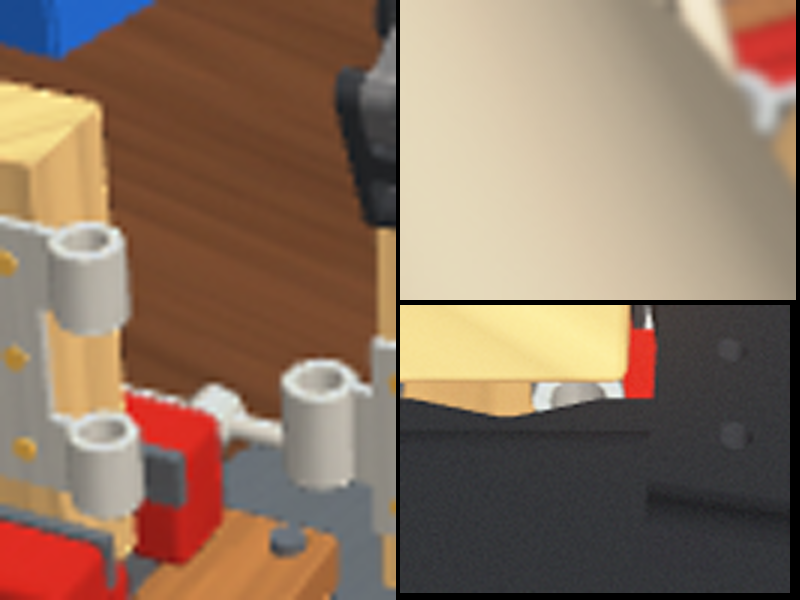

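The scene crop shows the jamb upper ring at (250.6,180.2), predicted (250.5,179.4), and the stile ring at (289.0,203.0), predicted (288.6,202.4). Both agree to well under 1 mm relative to each other. The batten hangs upright, so I'll go in slowly.

```bash
python3 - <<'E'
from h import *
plan((532.96,-44.47,209.3),1.864,(555.0,-116.1,209.3),1.864)
E
```

```text
dx,dy,dz cm [-7.49  0.04 -0.  ] az 0.0
```

Call:
send_rows:
  series:
    - {"ax": 0, "ay": 0, "az": 0, "dx": -0.6, "dy": 0, "dz": 0, "hand": 1}
    - {"ax": 0, "ay": 0, "az": 0, "dx": -1.4, "dy": 0, "dz": 0, "hand": 1}
    - {"ax": 0, "ay": 0, "az": 0, "dx": -2.2, "dy": 0, "dz": 0, "hand": 1}
    - {"ax": 0, "ay": 0, "az": 0, "dx": -3, "dy": 0, "dz": 0, "hand": 1}
    - {"ax": 0, "ay": 0, "az": 0, "dx": -3.8, "dy": 0, "dz": 0, "hand": 1}
    - {"ax": 0, "ay": 0, "az": 0, "dx": -4.6, "dy": 0, "dz": 0, "hand": 1}
    - {"ax": 0, "ay": 0, "az": 0, "dx": -5.3, "dy": 0, "dz": 0, "hand": 1}
    - {"ax": 0, "ay": 0, "az": 0, "dx": -6, "dy": 0, "dz": 0, "hand": 1}
    - {"ax": 0, "ay": 0, "az": 0, "dx": -6.5, "dy": 0, "dz": 0, "hand": 1}

```text
clock: 7.6
eef_pos: [552.1, -107.6, 209.3]
tool_rot: [-3.142, 0.0, 1.863]
force: [-0.4, 0.3, -2.7]
width: 31.3
gripper_force: 60.1
```

Call:
send_rows:
  series:
    - {"ax": 0, "ay": 0, "az": 0, "dx": -0.4, "dy": 0, "dz": 0, "hand": 1}
    - {"ax": 0, "ay": 0, "az": 0, "dx": -0.8, "dy": 0, "dz": 0, "hand": 1}
    - {"ax": 0, "ay": 0, "az": 0, "dx": -1, "dy": 0.04, "dz": 0, "hand": 1}
    - {"ax": 0, "ay": 0, "az": 0, "dx": -1, "dy": 0.04, "dz": 0, "hand": 1}
    - {"ax": 0, "ay": 0, "az": 0, "dx": -1, "dy": 0.04, "dz": 0, "hand": 1}
    - {"ax": 0, "ay": 0, "az": 0, "dx": -1, "dy": 0.04, "dz": 0, "hand": 1}

```text
clock: 8.2
eef_pos: [555.1, -115.9, 209.3]
tool_rot: [-3.142, -0.0, 1.864]
force: [-0.3, -0.5, -2.9]
width: 31.3
gripper_force: 60.1
```

```bash
python3 - <<'E'
from h import *
from cell import *
s=read_state();print(np.round(s["eef_pos"],1),np.round(s["tool_rot"],3),np.round(s["force"],1))
g=get_image("scene");np.savez("scene2.npz",**g)
cv2.imwrite("pics/fin.png",cv2.resize(g["pixels"][140:225,205:305,::-1],None,fx=7,fy=7,interpolation=cv2.INTER_CUBIC))
E
```

```text
[ 555.1 -115.9  209.3] [-3.142 -0.     1.864] [-0.3 -0.5 -2.9]
```

View pics/fin.png

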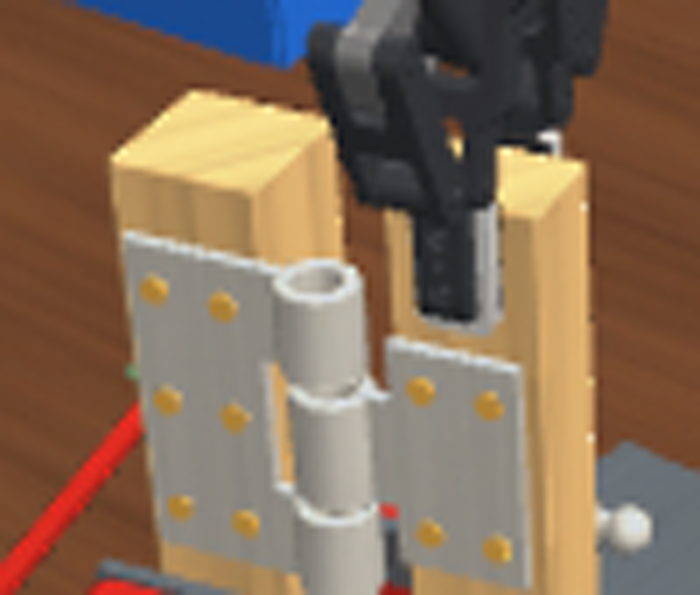

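The scene view shows the stile's knuckle at crop (331,450) stacked between the jamb's knuckles at (320,330) and (341,560). Their edges line up and small gaps are visible above and below. I'll check numerically along the axis for depth error.

```bash
python3 - <<'E'
from h import *
g=dict(np.load("scene2.npz"));R,t,K=g["R"],g["t"],g["mtx"]
def pr(X):
    x=K@(R@np.array(X,float)+t);return x[:2]/x[2]
J=np.array([583.8,-149.2]);cam=-R.T@t
f=cam[:2]-J;f/=np.linalg.norm(f)
im=cv2.cvtColor(g["pixels"],cv2.COLOR_RGB2GRAY).astype(np.float32)
off=(0.2,0.7)   # scene calibration bias seen on both rings
for n,z in(("upper top",214),("upper bot",186),("mid top",182),("mid bot",148),("low top",144),):
    print(n,"front",(pr([*(J+12*f),z])+off).round(2),"inner front",(pr([*(J+7*f),z])+off).round(2))
print("px per 1mm away from cam",(pr([*(J+f),182])-pr([*J,182])).round(2))
a,b=pr([*(J+12*f),218])+off,pr([*(J+12*f),130])+off
ys=np.arange(a[1],b[1],.5);xs=a[0]+(ys-a[1])*(b[0]-a[0])/(b[1]-a[1])
v=cv2.remap(im,xs.astype(np.float32)[None],ys.astype(np.float32)[None],cv2.INTER_CUBIC)[0]
print([(float(y.round(1)),int(q)) for y,q in zip(ys,v)])
# tube edges: horizontal gradient peaks around rows mid-tube
for z in(200,165,130):
    c=pr([*J,z])+off;r=int(round(c[1]));row=cv2.GaussianBlur(im,(1,5),0)[r];print(z,c.round(1),row[int(c[0])-10:int(c[0])+12].astype(int).tolist(),int(c[0])-10)
E
```

```text
upper top front [250.96 183.41] inner front [250.84 182.01]
upper bot front [252.1  196.56] inner front [251.98 195.13]
mid top front [252.26 198.4 ] inner front [252.13 196.96]
mid bot front [253.58 213.57] inner front [253.45 212.1 ]
low top front [253.73 215.31] inner front [253.6  213.83]
px per 1mm away from cam [0.02 0.28]
[(181.5, 192), (182.0, 219), (182.5, 210), (183.0, 187), (183.5, 177), (184.0, 174), (184.5, 173), (185.0, 174), (185.5, 174), (186.0, 174), (186.5, 174), (187.0, 175), (187.5, 175), (188.0, 175), (188.5, 175), (189.0, 175), (189.5, 175), (190.0, 175), (190.5, 176), (191.0, 176), (191.5, 176), (192.0, 176), (192.5, 176), (193.0, 176), (193.5, 175), (194.0, 176), (194.5, 181), (195.0, 184), (195.5, 176), (196.0, 173), (196.5, 189), (197.0, 208), (197.5, 217), (198.0, 210), (198.5, 191), (199.0, 172), (199.5, 169), (200.0, 172), (200.5, 172), (201.0, 172), (201.5, 172), (202.0, 172), (202.5, 172), (203.0, 172), (203.5, 172), (204.0, 171), (204.5, 171), (205.0, 171), (205.5, 172), (206.0, 173), (206.5, 173), (207.0, 173), (207.5, 173), (208.0, 172), (208.5, 173), (209.0, 173), (209.5, 172), (210.0, 172), (210.5, 172), (211.0, 172), (211.5, 173), (212.0, 171), (212.5, 159), (213.0, 161), (213.5, 192), (214.0, 218), (214.5, 204), (215.0, 179), (215.5, 172), (216.0, 174), (216.5, 173), (217.0, 174), (217.5, 173), (218.0, 173), (218.5, 174), (219.0, 175), (219.5, 175), (220.0, 175), (220.5, 176), (221.0, 176)]
200 [251.2 186.7] [137, 136, 136, 120, 126, 130, 138, 149, 159, 168, 173, 177, 181, 182, 181, 176, 116, 83, 84, 107, 151, 170] 241
165 [252.6 202.6] [136, 153, 177, 170, 146, 120, 125, 134, 143, 155, 166, 174, 178, 182, 185, 175, 138, 139, 140, 139, 137, 139] 242
130 [253.9 217.8] [135, 136, 137, 136, 121, 126, 130, 139, 150, 160, 170, 174, 179, 182, 181, 178, 159, 70, 75, 126, 135, 138] 243
```

```bash
python3 - <<'E'
from h import *
def rim(fn,B,z,lab):
    g=dict(np.load(fn));R,t,K=g["R"],g["t"],g["mtx"]
    def pr(X):
        x=K@(R@np.array(X,float)+t);return x[:2]/x[2]
    B=np.array(B,float);cam=-R.T@t;f=cam[:2]-B;f/=np.linalg.norm(f)
    im=cv2.cvtColor(g["pixels"],cv2.COLOR_RGB2GRAY).astype(np.float32)
    a,b=pr([*(B-16*f),z]),pr([*(B+12*f),z-10])
    ys=np.arange(a[1],b[1],.25);xs=a[0]+(ys-a[1])*(b[0]-a[0])/(b[1]-a[1])
    v=cv2.remap(im,xs.astype(np.float32)[None],ys.astype(np.float32)[None],cv2.INTER_CUBIC)[0]
    pf=pr([*(B+12*f),z])[1]; i=[k for k in range(len(v)-1) if v[k]>=197>v[k+1]]
    print(lab,"pred front",pf.round(2),"falling crossings",[round(float(ys[k]-pf),2) for k in i])
    # lateral edges 10..20 px rows mid body
    for dz in(8,14,20):
        c=pr([*B,z-dz]);r=c[1];X=np.arange(c[0]-12,c[0]+12,.1).astype(np.float32)
        h=cv2.remap(im,X[None],np.full_like(X,r)[None],cv2.INTER_LINEAR)[0]
        gr=np.gradient(cv2.GaussianBlur(h[None],(9,1),2)[0]);L=X<c[0]-3;Rr=X>c[0]+3
        print("   lateral strongest edges L,R rel",[round(float(X[m][np.argmax(abs(gr[m]))]-c[0]),2) for m in(L,Rr)])
S=np.array([516.76,102.92])+Rz(-.262)@[18,-40];J=(583.8,-149.2)
S1=np.array([532.96,-44.47])+Rz(.293)@[18,-40]
rim("scene0.npz",S,77,"stile0");rim("scene0.npz",J,214,"jamb0 up");rim("scene0.npz",J,144,"jamb0 low")
rim("scene1.npz",S1,182,"stile1");rim("scene1.npz",J,214,"jamb1 up");rim("scene1.npz",J,144,"jamb1 low")
rim("scene2.npz",J,182,"stile2");rim("scene2.npz",J,214,"jamb2 up");rim("scene2.npz",J,144,"jamb2 low")
E
```

```text
stile0 pred front 270.07 falling crossings [-6.69, -0.44]
   lateral strongest edges L,R rel [-3.0, 6.0]
   lateral strongest edges L,R rel [-4.8, 3.2]
   lateral strongest edges L,R rel [-5.5, 3.5]
jamb0 up pred front 182.71 falling crossings [-5.19, 0.06]
   lateral strongest edges L,R rel [-7.3, 5.7]
   lateral strongest edges L,R rel [-7.5, 5.5]
   lateral strongest edges L,R rel [-7.8, 5.3]
jamb0 low pred front 214.61 falling crossings [-5.35, -0.1]
   lateral strongest edges L,R rel [-5.0, 5.0]
   lateral strongest edges L,R rel [-7.2, 5.8]
   lateral strongest edges L,R rel [-7.5, 5.5]
stile1 pred front 206.05 falling crossings [-5.37, 0.38]
   lateral strongest edges L,R rel [-3.2, 5.8]
   lateral strongest edges L,R rel [-11.6, 5.7]
   lateral strongest edges L,R rel [-6.4, 5.6]
jamb1 up pred front 182.71 falling crossings [-5.19, 0.06]
   lateral strongest edges L,R rel [-7.3, 5.7]
   lateral strongest edges L,R rel [-7.5, 5.5]
   lateral strongest edges L,R rel [-7.8, 5.3]
jamb1 low pred front 214.61 falling crossings [-5.35, -0.1]
   lateral strongest edges L,R rel [-5.0, 5.0]
   lateral strongest edges L,R rel [-7.2, 5.8]
   lateral strongest edges L,R rel [-7.5, 5.5]
stile2 pred front 197.7 falling crossings [0.61]
   lateral strongest edges L,R rel [-6.6, 4.5]
   lateral strongest edges L,R rel [-6.8, 5.2]
   lateral strongest edges L,R rel [-6.0, 5.0]
jamb2 up pred front 182.71 falling crossings [-5.19, 0.06]
   lateral strongest edges L,R rel [-7.3, 5.7]
   lateral strongest edges L,R rel [-7.5, 5.5]
   lateral strongest edges L,R rel [-7.8, 8.2]
jamb2 low pred front 214.61 falling crossings [-0.1]
   lateral strongest edges L,R rel [-5.0, 5.0]
   lateral strongest edges L,R rel [-7.2, 5.8]
   lateral strongest edges L,R rel [-3.5, 5.5]
```

```bash
python3 - <<'E'
from h import *
def edge(fn,o,a,zb,loc,lab,zs,sp=4):
    g=dict(np.load(fn));R,t,K=g["R"],g["t"],g["mtx"]
    def pr(X):
        x=K@(R@np.array(X,float)+t);return x[:2]/x[2]
    im=cv2.GaussianBlur(g["pixels"].astype(np.float32),(3,3),0);w=np.array(o)+Rz(a)@loc;out=[]
    for z in zs:
        c=pr([*w,zb+z]);X=np.arange(c[0]-sp,c[0]+sp,.1).astype(np.float32)
        h=cv2.remap(im,X[None],np.full_like(X,c[1])[None],cv2.INTER_LINEAR)[0]
        gr=np.abs(np.gradient(h,axis=0)).sum(1);gr=cv2.GaussianBlur(gr[None],(0,0),3)[0];out.append(X[np.argmax(gr)]-c[0])
    s=np.polyfit(zs,out,1);print(lab,np.round(out,1),"slope px/mm",s[0].round(4),"at mid",np.polyval(s,70).round(2))
    q=pr([*w,zb+70]);u=np.array([*w,zb+70]);d=np.array([*(Rz(a)@[0,1]),0]);print("   px per mm along stile y",(pr(u+d)-q).round(3),"per z",(pr(u+[0,0,1])-q).round(3))
zs=np.arange(10,131,10)
E=lambda fn,o,a,zb,l:[edge(fn,o,a,zb,loc,l+str(loc),zs) for loc in([-16,22],[16,22])]
E("scene0.npz",(516.76,102.92),-.262,0,"s0")
E("scene1.npz",(532.96,-44.47),.293,105,"s1")
E("scene2.npz",(555.0,-116.1),.293,105,"s2")
edge("scene2.npz",(571.7,-195),.293,85,[-22.5,22.5],"jamb",np.arange(100,150,8))
E
```

```text
s0[-16, 22] [-0.5 -0.3 -0.7 -0.4 -0.8 -0.6 -0.3 -0.8 -0.6 -0.3 -0.9 -0.7 -0.4] slope px/mm -0.0009 at mid -0.56
   px per mm along stile y [0.389 0.299] per z [ 0.066 -0.4  ]
s0[16, 22] [-0.3  0.  -0.3  0.  -2.5 -2.2 -2.7 -2.3 -2.8 -3.3 -0.1  0.2 -0.2] slope px/mm -0.0045 at mid -1.27
   px per mm along stile y [0.387 0.31 ] per z [ 0.057 -0.402]
s1[-16, 22] [-0.3 -0.4 -0.2  0.2  0.  -0.1 -0.2 -0.3 -0.5 -0.  -0.1 -0.1 -0.2] slope px/mm 0.0004 at mid -0.17
   px per mm along stile y [0.507 0.111] per z [ 0.015 -0.453]
s1[16, 22] [ 2.4  3.9 -2.8 -2.9 -0.1 -0.1 -0.2 -0.3 -0.4 -0.6 -0.7 -0.8 -0.9] slope px/mm -0.0158 at mid -0.27
   px per mm along stile y [0.52  0.118] per z [ 0.011 -0.459]
s2[-16, 22] [-0.1 -0.6  3.9 -0.4 -0.3 -0.2 -0.1 -0.2 -0.7 -0.6 -0.6 -0.4 -0.4] slope px/mm -0.0111 at mid -0.05
   px per mm along stile y [0.484 0.106] per z [-0.012 -0.448]
s2[16, 22] [-0.1  0.  -2.8 -0.6 -0.4 -0.3 -0.1 -2.9 -0.7 -0.6 -0.4 -0.3 -1. ] slope px/mm -0.0003 at mid -0.78
   px per mm along stile y [0.495 0.112] per z [-0.017 -0.454]
jamb [ 1.2 -0.8 -0.6 -0.3 -0.2 -0.7 -1.4] slope px/mm -0.0321 at mid 1.34
   px per mm along stile y [0.45 0.1 ] per z [-0.034 -0.428]
```

The stile shows no tilt, is laterally within 0.5 mm, and there is no contact (force is only its weight). The scene view suggests it sits about 1 mm low, so I'll raise it 0.7 mm and settle.

Call:
send_rows:
  series:
    - {"ax": 0, "ay": 0, "az": 0, "dx": 0, "dy": 0, "dz": -0.07, "hand": 1}
    - {"ax": 0, "ay": 0, "az": 0, "dx": 0, "dy": 0, "dz": -0.07, "hand": 1}
    - {"ax": 0, "ay": 0, "az": 0, "dx": 0, "dy": 0, "dz": -0.07, "hand": 1}
    - {"ax": 0, "ay": 0, "az": 0, "dx": 0, "dy": 0, "dz": -0.07, "hand": 1}
    - {"ax": 0, "ay": 0, "az": 0, "dx": 0, "dy": 0, "dz": -0.07, "hand": 1}

```text
clock: 8.75
eef_pos: [555.1, -116.2, 210.0]
tool_rot: [-3.142, -0.0, 1.864]
force: [0.4, 0.1, -3.0]
width: 31.2
gripper_force: 60.1
```

```bash
python3 - <<'E'
from cell import *
s=read_state();print(s["eef_pos"],s["force"],s["torque"],s["clock"]);print(finish_job())
E
```

```text
[ 555.13170375 -116.19815478  210.0127094 ] [ 0.36117583  0.12794074 -2.99011666] [-0.00796624 -0.00645596  0.03363631] 8.75
the job is handed in; nothing more can be done
None
```

I handed the job in at 8.75 s with the single-knuckle batten held upright in the jamb's gap; the holes line up to within about 2 mm by my camera measurements, and the last force reading was only the batten's weight, with no sign of contact.

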